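# Sort the globe-stand parts on the inspection bench

## Robot

A 6-joint arm with a two-finger parallel gripper is mounted at the origin on the work surface. World frame = base frame: x ahead of the robot, y to its left, z up, the work surface at z = 0. Lengths are in mm, angles in rad, forces in N, time in s.
With the tool pointing down it reaches from about 350 to 975 mm from the base axis. Payload 7.1 kg.
Tool frame: the origin (TCP) lies midway between the tips of the shut fingers; the grasp point (between the pads) lies 19 mm behind it (ctrl.grip_depth is the distance from the TCP to the grasp point, in mm); z points along the fingers, y is the line along which they close (so a half turn about z gives the same grasp; the last joint's range is limited). The gripper opens to 88 mm and grips with 3 to 60 N. Pads are 20 mm wide; open, the fingers measure 115 mm over their backs; the gripper's body (75 mm by 178 mm) begins 61 mm behind the grasp point.
Start: joints at [-1.331, 0.423, 1.63, -0, 1.089, -0.019], TCP at [159.969, -604.164, 222.675] pointing down, gripper open.
Joint ranges: [-3, 3], [-0.9, 2.11], [0.09, 2.58], [-1.31, 4.45], [0.11, 2.69], [-2.54, 2.54]. Speed limits (rad/s): [2.39, 2.39, 3.01, 3.14, 3.14, 3.14].

## Interface

Orientations are given as a rotation vector (axis times angle).
In Python, from workcell import ctrl, cams gives the robot as it stands.
- The arm moves only by the tool move_arm, never from a script. Its argument "steps" is a list of rows, each a list of 3 entries, a list of its own where there are three numbers: the shift along the tool's x, y, z in units of 25 mm (1.0 is 25 mm), then the turn about the tool's z in units of 5 degrees (1.0 is 5 degrees), then the closure, from 0 (fully open) to 1 (shut). A call has 1 to 20 rows; each row shifts and turns the commanded pose from where the row before left it, along the tool's axes as they then stand; what a row does not reach is not made up. A row lasts 1/12 s, in which the tool goes at most 41.7 mm and 7.16 degrees, less where a joint would pass 70% of its speed; a pose out of reach is approached as far as the arm can. A call is refused whole if a number of a shift passes 1 or a number of a turn 1, either way. A call with a gripper value outside its range is refused whole. The fingers move at their own pace and stop on an object; the grip force is fixed at half the most. Time passes only in rows, so rows that do not move let the fingers close. It gives the time, the measured TCP pose, the force, the opening and the grip force at its end, in the units of the state.
- ctrl.get_obs(): the state, without advancing time (a new reading comes with each control period).
- cams.get_image(name): name is "side" or "top"; returns a dict with "image" (384x512x3 uint8, red, green, blue), "camera_matrix" (3x3 intrinsics, pixels), "xyz" and "rotation" of the camera in the world. Camera axes: x right, y down, z forward; pixel columns grow to the right and rows downward; lengths in mm; the calibration is good to about 2 mm. A picture is of the moment at which its call begins. There is no depth.
- ctrl.close_job(): hands the job in; it is judged then, once.
Trained networks look in the newest picture that a camera, given by its name, has taken for a name from the list of things; names that differ only in an ending like _2 or _b are one class to them, and where a whole thing is asked for, a point or a joint stands for the part that bears it (a point fixed in the world has none). Each returns a list of dicts, best first, with "p" (0 to 1); they miss things now and then, are a little off and sometimes report something else, mostly with a low value. They report only what shows in the picture. A call takes as long as a camera call. They do not tell look-alikes from the thing itself.
- cams.boxes_of(camera, thing): "rect" ([centre column, centre row, width, height] in pixels, round what is visible of it).
- cams.cut_out(camera, thing): "pixels" (384x512 bool, what is visible of it) and "rect" ([centre column, centre row, width, height] in pixels, round what is visible of it).
The state is a dict: "t": time; "qpos": joint angles; "qvel": joint speeds; "joint_torque": joint torques, N m; "ee_pos": TCP position; "orientation": TCP orientation; "ft_force": force on the tool from outside, world axes, zero at the start; "moment": the same for the moment, N m; "width": finger opening in mm; "grasp_force": force on a finger pad.
Only numpy, scipy, OpenCV 4.12 (cv2) and the standard library are available. Lean on these libraries where they do the work, as an engineer would, in place of code of your own. Each camera call takes 0.05 s, during which the arm holds its last target. There are 200 camera calls.

## Task

Put away the five loose globe-stand parts. Set the short aluminium channel, open side up, in the middle of the flat plywood tray, then stack the longer channel on it as it lies, open side down and parallel to it, shifted sideways so that the flanges interlock and it sits level. Thread the big steel collar and then the small one onto the post of the round stand, stand the wooden foot upright in the white square tray, and leave the small globe and the jar where they are.

Things in the scene. Friction and masses are not known exactly. Their poses are not given: they have to be found in the camera images.
- channel_short: Loose aluminium channel lying open side up (a U seen from its end): 50 mm long (its x), 50 mm wide over the flanges (its y), 25 mm high, all walls 4 mm thick; the flat web is at the bottom, the two flanges run along x at y = +-21 to 25 mm and end at the top. Origin: centre of the underside of the web; z up.
- channel_long: Loose aluminium channel lying open side down: 66 mm long (x), 50 wide over the flanges (y), 25 high, walls 4; web on top, flanges along x at y = +-21 to 25. Origin: footprint centre at the flange tips, 25 below the top; z up. Interlocked: parallel to the short one, shifted 4 to 22 mm to either side (13 is the middle), one flange in its trough, one outside; origin then 4 mm above its origin.
- collar_big: Loose steel ring, outside 58 mm, bore 30 mm, 24 mm high, lying flat. Origin: centre of its underside; z is its axis, up.
- collar_small: Loose steel ring, outside 40 mm, bore 28 mm, 24 mm high, lying flat. Origin: centre of its underside; z is its axis, up.
- foot: Loose turned wooden bun foot standing upright: round, 44 mm across from 10 to 30 mm height, narrower at the bottom (38 mm) and rounded towards the small top (24 mm), 40 mm high, no hole. Origin: centre of its underside; z up.
- channel_tray: Fixed flat plywood tray for the channels, 140 (x) by 120 (y) mm outside, very low rim: its 4 mm thick rim stands only 6 mm above the bench; floor 4 mm above the bench. Origin: centre of its underside; z up.
- post_stand: Fixed stand for the collars: round dark wooden base 100 mm across and 8 mm thick with one upright steel post 12 mm thick in its centre, rounded tip 58 mm above the bench. Origin: centre of its underside; z along the post.
- foot_tray: Fixed white plastic square tray for the foot, 100 by 100 mm outside, 14 mm high, walls and floor 5 mm thick. Origin: centre of its underside; z up.
- globe: Bystander: small loose blue globe (ball 90 mm across) on a round wooden foot, 113 mm high in all. Origin: centre of its underside.
- jar: Bystander: small loose amber glass jar with a white cap, 52 mm across, about 60 mm high. Origin: centre of its underside.
Things that resemble listed ones, but are neither listed nor needed, are in the scene too. Leave any orange look-alike of the collar_big alone.

How it is judged:
By the outcome, as a careful person would: the job done as asked, in the order asked, and still so for the second after the job is handed in, with the robot touching nothing.
It also fails if it takes over 147 s, if anything falls off the work surface, if the arm or the gripper's body presses on something with over 40 N, if the wrist force passes 120 N, or if a joint passes its speed limit or range.

## Working session

There is one attempt and no reset: what is moved stays moved. The work goes in short steps, Python scripts to look and compute and a tool call to move; the robot and the scene stay as the last step left them, time stands still between calls to the robot, and variables do not carry over. Pictures are saved under pics/ and viewed, at most 14 in all, crops included, and the job is handed in when it is done.

Besides the shell and the picture viewer there is one more tool, called in YAML: its name, and indented under it one key for each argument. move_arm: Moves the arm, as the interface text tells. Its arguments: {"type":"object","properties":{"steps":{"type":"array"}},"required":["steps"]}

```bash
ls; mkdir -p pics; cat > h.py <<'E'
import numpy as np, cv2
from workcell import ctrl, cams
from scipy.spatial.transform import Rotation as R
def save(n,f):
    d=cams.get_image(n); cv2.imwrite(f,d["image"][:,:,::-1]); return d
def rot(d):
    r=np.array(d["rotation"],float); return r if r.shape==(3,3) else R.from_rotvec(r).as_matrix()
def ray(d,uv):
    v=rot(d)@np.linalg.solve(np.array(d["camera_matrix"]),[uv[0],uv[1],1]); return np.array(d["xyz"],float),v
def at(d,uv,z):
    o,v=ray(d,uv); return o+v*(z-o[2])/v[2]
def proj(d,p):
    q=np.array(d["camera_matrix"])@(rot(d).T@(np.array(p,float)-np.array(d["xyz"]))); return q[:2]/q[2]
def tri(d1,u1,d2,u2):
    o1,v1=ray(d1,u1);o2,v2=ray(d2,u2);v1/=np.linalg.norm(v1);v2/=np.linalg.norm(v2)
    s=np.linalg.lstsq(np.stack([v1,-v2],1),o2-o1,rcond=None)[0]
    a,b=o1+s[0]*v1,o2+s[1]*v2; return (a+b)/2,np.linalg.norm(a-b)
E
python3 - <<'E'
from h import *
T=["channel_short","channel_long","collar_big","collar_small","foot","channel_tray","post_stand","foot_tray","globe","jar"]
for n in("top","side"):
    d=save(n,f"pics/{n}0.png"); print(n,np.round(d["xyz"]),np.round(rot(d),2).tolist(),np.round(d["camera_matrix"]).tolist())
    for t in T: print(t,[(round(b["p"],2),np.round(b["rect"],1).tolist(),np.round(at(d,b["rect"][:2],15)[:2]).tolist()) for b in cams.boxes_of(n,t)])
o=ctrl.get_obs();print(o["t"],o["ee_pos"],o["orientation"],o["width"])
E
```

```text
pics
top [394.  13. 986.] [[-0.03, -0.99, 0.1], [-1.0, 0.03, -0.01], [0.01, -0.1, -0.99]] [[388.0, 0.0, 258.0], [0.0, 388.0, 196.0], [0.0, 0.0, 1.0]]
channel_short [(0.92, [197.8, 217.4, 21.9, 26.0], [440.0, 157.0])]
channel_long [(0.68, [330.4, 202.2, 28.1, 28.5], [470.0, -176.0])]
collar_big [(0.92, [99.1, 245.0, 25.8, 24.2], [378.0, 402.0]), (0.82, [155.1, 294.9, 25.8, 28.9], [254.0, 263.0]), (0.65, [145.0, 246.7, 31.6, 23.9], [371.0, 288.0])]
collar_small [(0.66, [380.6, 245.8, 13.4, 10.7], [358.0, -297.0])]
foot [(0.71, [426.4, 173.2, 44.2, 45.6], [538.0, -424.0]), (0.59, [254.0, 199.1, 13.2, 11.9], [483.0, 15.0])]
channel_tray []
post_stand [(0.8, [266.3, 122.5, 39.2, 37.7], [679.0, -21.0]), (0.23, [89.3, 186.9, 56.9, 65.4], [524.0, 428.0])]
foot_tray [(0.83, [425.0, 173.7, 46.3, 45.2], [537.0, -420.0]), (0.32, [253.5, 200.9, 16.0, 14.8], [478.0, 17.0])]
globe [(0.95, [163.2, 129.2, 35.0, 40.3], [668.0, 243.0])]
jar []
side [   5. 1088.  689.] [[-0.92, -0.18, 0.35], [-0.4, 0.44, -0.81], [-0.01, -0.88, -0.48]] [[484.0, 0.0, 249.0], [0.0, 484.0, 187.0], [0.0, 0.0, 1.0]]
channel_s
[... 296 characters left out ...]
61, [219.2, 297.9, 27.0, 26.1], [372.0, 411.0])]
collar_small [(0.54, [321.8, 164.3, 16.9, 11.3], [352.0, -281.0])]
foot [(0.53, [247.3, 198.8, 15.4, 14.7], [483.0, 13.0])]
channel_tray [(0.74, [148.2, 293.0, 83.4, 44.8], [515.0, 455.0]), (0.7, [151.5, 212.5, 37.4, 43.8], [690.0, 179.0])]
post_stand [(0.84, [190.1, 182.7, 31.7, 22.5], [679.0, -10.0])]
foot_tray [(0.89, [281.2, 143.6, 35.8, 16.9], [529.0, -389.0])]
globe [(0.71, [274.8, 173.3, 30.6, 20.0], [468.0, -164.0]), (0.61, [151.1, 214.7, 35.1, 46.6], [685.0, 189.0])]
jar [(0.81, [227.8, 153.9, 13.6, 20.0], [664.0, -239.0])]
1.1 [ 159.97020781 -604.15657168  222.69349055] [3.11532626e+00 4.05336824e-01 6.03348843e-05] 88.12503184931973
```

```bash
python3 - <<'E'
import cv2
a=cv2.imread("pics/top0.png")[90:330,50:460];cv2.imwrite("pics/t1.png",cv2.resize(a,(800,468),interpolation=cv2.INTER_CUBIC))
a=cv2.imread("pics/side0.png")[110:330,80:400];cv2.imwrite("pics/s1.png",cv2.resize(a,(800,550),interpolation=cv2.INTER_CUBIC))
E
```

```text
(no output)
```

View pics/t1.png

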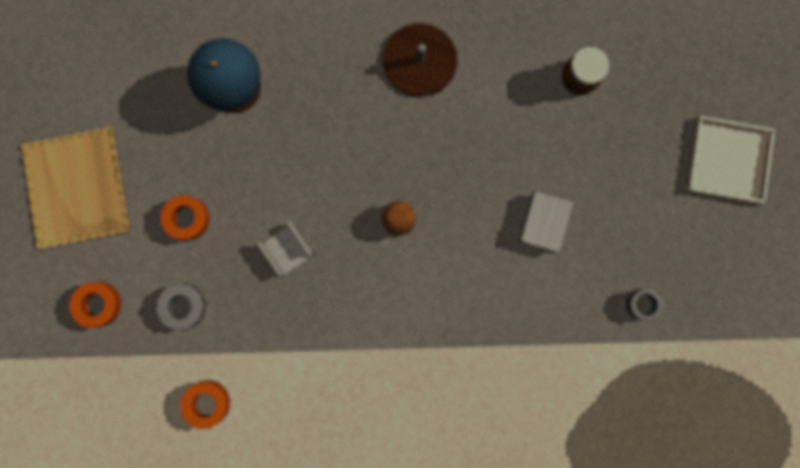

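View pics/s1.png

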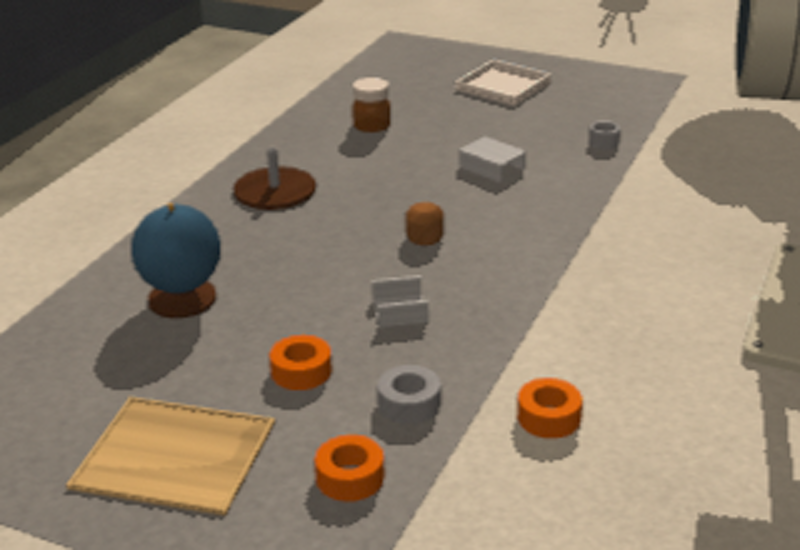

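```bash
cat > fit.py <<'E'
from h import *
from scipy.optimize import minimize
def box(x,y,z): return np.array([[a,b,c] for a in x for b in y for c in z],float)
def cyl(r,z0,z1,r1=None):
    t=np.linspace(0,2*np.pi,40,endpoint=False); r1=r1 or r
    return np.vstack([np.c_[r*np.cos(t),r*np.sin(t),0*t+z0],np.c_[r1*np.cos(t),r1*np.sin(t),0*t+z1]])
M=dict(channel_short=[box((-25,25),(-25,25),(0,4)),box((-25,25),(-25,-21),(0,25)),box((-25,25),(21,25),(0,25))],
 channel_long=[box((-33,33),(-25,25),(0,25))],collar_big=[cyl(29,0,24)],collar_small=[cyl(20,0,24)],
 foot=[np.vstack([cyl(19,0,10,22),cyl(22,30,40,12)])],channel_tray=[box((-70,70),(-60,60),(0,6))],
 post_stand=[cyl(50,0,8),cyl(6,0,58)],foot_tray=[box((-50,50),(-50,50),(0,14))])
HOLE=dict(collar_big=15,collar_small=14)
S=4
def render(d,t,p,win):
    x,y,z,w=p; Rz=R.from_euler("z",w).as_matrix(); u0,v0,u1,v1=win; im=np.zeros(((v1-v0)*S,(u1-u0)*S),np.uint8)
    pr=lambda P:np.array([(proj(d,Rz@q+[x,y,z])-[u0,v0]+.5)*S for q in P],np.float32)
    for P in M[t]: cv2.fillConvexPoly(im,np.round(cv2.convexHull(pr(P))*16).astype(np.int32),1,shift=4)
    return cv2.resize(im.astype(np.float32),(u1-u0,v1-v0),interpolation=cv2.INTER_AREA)
def mask(n,t,uv,rad=25):
    c=[b for b in cams.cut_out(n,t) if np.hypot(*(np.array(b["rect"][:2])-uv))<rad]
    return (c[0]["pixels"],c[0]["p"]) if c else (None,0)
def fill(m):
    c,_=cv2.findContours(m.astype(np.uint8),cv2.RETR_EXTERNAL,cv2.CHAIN_APPROX_NONE); return cv2.drawContours(np.zeros(m.shape,np.uint8),c,-1,1,-1)
def fit(t,guess,ds,yaw0s=(0,),zfree=True,rad=14):
    ms=[]
    for n,d in ds.items():
        uv=proj(d,guess); m,p=mask(n,t,uv,rad)
        if m is None: print("  no mask",n,t); continue
        f=fill(m) if t!="channel_short" else m.astype(np.uint8)
        u,v=uv.astype(int); win=(max(u-60,0),max(v-60,0),min(u+60,512),min(v+60,384)); ms.append((d,f[win[1]:win[3],win[0]:win[2]].astype(np.float32),win))
    def cost(p):
        q=[p[0]*10,p[1]*10,(p[2]*10 if zfree and len(ms)>1 else guess[2]),p[3]*.2]; s=0
        for d,f,w in ms:
            r=render(d,t,q,w); s+=1-np.minimum(r,f).sum()/np.maximum(r,f).sum()
        return s/len(ms)
    best=min((minimize(cost,[guess[0]/10,guess[1]/10,guess[2]/10,y/.2],method="Nelder-Mead",options=dict(initial_simplex=np.array([guess[0]/10,guess[1]/10,guess[2]/10,y/.2])+np.vstack([np.zeros(4),np.diag([1,1,.5,1])]),maxiter=250)) for y in yaw0s),key=lambda r:r.fun)
    p=best.x*[10,10,10,.2]; print(t,np.round(p[:3],1),"yaw",round(np.degrees(p[3]),1),"iou",round(1-best.fun,3),"views",len(ms)); return p
E
cat > run1.py <<'E'
from fit import *
ds={n:cams.get_image(n) for n in("top","side")}
Y=(0,.5,1,-.5)
for t,g,y in [("channel_short",(438,160,0),Y),("channel_long",(468,-174,0),Y),("collar_big",(371,290,0),(0,)),("collar_small",(356,-292,0),(0,)),("foot",(483,15,0),(0,)),("channel_tray",(522,430,0),(0,.2,1.4,1.7)),("post_stand",(677,-18,0),(0,)),("foot_tray",(533,-414,0),(0,.3,-.3))]:
    fit(t,g,ds,y)
E
time python3 run1.py
```

```text
channel_short [ 4.424e+02  1.598e+02 -4.000e-01] yaw 31.3 iou 0.882 views 2
  no mask top channel_long
channel_long [ 467.4 -172.4    6.9] yaw -16.8 iou 0.891 views 1
collar_big [372.1 294.   -0.8] yaw 3.2 iou 0.931 views 2
collar_small [ 3.591e+02 -2.942e+02 -2.000e-01] yaw 4.4 iou 0.906 views 2
foot [476.5  15.9   0.8] yaw 10.3 iou 0.902 views 2
  no mask top channel_tray
channel_tray [528.1 435.7  -8.4] yaw 10.1 iou 0.971 views 1
post_stand [689.3 -18.6   0.7] yaw 2.4 iou 0.914 views 2
foot_tray [ 544.3 -421.6   -1.7] yaw -11.3 iou 0.913 views 2
real	0m14.473s
user	0m10.272s
sys	0m0.214s
```

```bash
cat >> fit.py <<'E'
def gc(d,t,g):
    p=render(d,t,g,(0,0,512,384)); k=np.ones((3,3))
    m=np.full(p.shape,cv2.GC_BGD,np.uint8); m[cv2.dilate(p,k,iterations=5)>.1]=cv2.GC_PR_BGD; m[p>.5]=cv2.GC_PR_FGD; m[cv2.erode(p,k,iterations=3)>.9]=cv2.GC_FGD
    win=cv2.dilate(p,k,iterations=14)>.1; v,u=np.where(win); sl=(slice(v.min(),v.max()),slice(u.min(),u.max())); mm=m[sl].copy()
    cv2.grabCut(np.ascontiguousarray(d["image"][sl]),mm,None,np.zeros((1,65)),np.zeros((1,65)),5,cv2.GC_INIT_WITH_MASK)
    o=np.zeros(p.shape,bool); o[sl]=(mm&1)==1; return o
E
python3 - <<'E'
import fit as F; from fit import *
ds={n:cams.get_image(n) for n in("top","side")}
old=F.mask
for t,g,y in [("channel_long",(467,-173,0),-.29),("channel_tray",(525,433,0),.177)]:
    def mk(n,tt,uv,rad=25):
        m,p=old(n,tt,uv,rad)
        return (m,p) if m is not None else (gc(ds[n],tt,(*g,y)),0)
    F.mask=mk
    fit(t,g,ds,(y,))
    fit(t,g,{"top":ds["top"]},(y,),zfree=False)
    fit(t,g,{"side":ds["side"]},(y,),zfree=False)
fit("channel_short",(440,160,0),ds,(2.1,1.9)); 
for n in("top","side"): fit("channel_short",(440,160,0),{n:ds[n]},(.54,),zfree=False)
for n in("top","side"): fit("post_stand",(685,-18,0),{n:ds[n]},zfree=False)
E
```

```text
channel_long [ 468.6 -176.1  -10.7] yaw -17.7 iou 0.842 views 2
channel_long [ 468.1 -174.2    3.9] yaw -18.6 iou 0.931 views 1
channel_long [ 460.6 -152.7    2. ] yaw -5.2 iou 0.769 views 1
channel_tray [530.1 435.1  -1.2] yaw 10.1 iou 0.965 views 2
channel_tray [530.6 435.6   2.3] yaw 10.8 iou 0.96 views 1
channel_tray [528.9 435.8   2.8] yaw 9.6 iou 0.974 views 1
channel_short [441.3 159.8   1.3] yaw 122.6 iou 0.776 views 2
channel_short [442.3 159.9   1.3] yaw 33.1 iou 0.946 views 1
channel_short [440.2 159.4   5.7] yaw 28.9 iou 0.9 views 1
post_stand [689.1 -17.4   1.1] yaw 6.9 iou 0.932 views 1
post_stand [687.9 -17.2   1.3] yaw 6.3 iou 0.928 views 1
```

```bash
cat > plan.py <<'E'
import sys; from h import *
# args: x y z toolx_deg ; prints turn units, shift units in tool axes after the turn
x,y,z,a=map(float,sys.argv[1:5]); o=ctrl.get_obs(); X=R.from_rotvec(o["orientation"]).as_matrix()
cur=np.degrees(np.arctan2(X[1,0],X[0,0])); da=(a-cur+180)%360-180
t=np.radians(a); ex=np.array([np.cos(t),np.sin(t),0]); ey=np.array([np.sin(t),-np.cos(t),0])
d=np.array([x,y,z])-o["ee_pos"]; print("t",round(o["t"],2),"pos",np.round(o["ee_pos"],1),"toolx",round(cur,2),"tilt",np.round(X[:2,2],3),"q6",round(o["qpos"][5],2),"w",round(o["width"],1))
print("turn",round(-da/5,2),"shift",np.round(np.array([d@ex,d@ey,-d[2]])/25,2))
E
python3 plan.py 441.5 159.8 60 31.5
```

```text
t 2.8 pos [ 160.  -604.2  222.7] toolx 14.83 tilt [ 0. -0.] q6 -0.02 w 87.8
turn -3.33 shift [ 25.57 -20.17   6.51]
```

move_arm:
  steps:
    - [[0,0,0],-0.83,0]
    - [[0,0,0],-0.83,0]
    - [[0,0,0],-0.83,0]
    - [[0,0,0],-0.84,0]
    - [[0.9,-0.7,0],0,0]
    - [[0.9,-0.7,0],0,0]
    - [[0.9,-0.7,0],0,0]
    - [[0.9,-0.7,0],0,0]
    - [[0.9,-0.7,0],0,0]
    - [[0.9,-0.7,0],0,0]
    - [[0.9,-0.7,0],0,0]
    - [[0.9,-0.7,0],0,0]
    - [[0.9,-0.7,0],0,0]
    - [[0.9,-0.7,0],0,0]
    - [[0.9,-0.7,0],0,0]
    - [[0.9,-0.7,0],0,0]
    - [[0.9,-0.7,0],0,0]
    - [[0.9,-0.7,0],0,0]
    - [[0,0,0],0,0]
    - [[0,0,0],0,0]

```text
t: 4.47
ee_pos: [301.1, -229.9, 222.9]
orientation: [3.022, 0.857, 0.001]
ft_force: [0.2, -1.3, 0.1]
width: 87.5
grasp_force: 0.0
```

```bash
python3 plan.py 441.5 159.8 60 31.5
```

```text
t 4.47 pos [ 301.1 -229.9  222.9] toolx 31.66 tilt [ 0.001 -0.001] q6 0.33 w 87.5
turn 0.03 shift [ 12.93 -10.36   6.52]
```

move_arm:
  steps:
    - [[0.81,-0.65,0.3],0,0]
    - [[0.81,-0.65,0.3],0,0]
    - [[0.81,-0.65,0.3],0,0]
    - [[0.81,-0.65,0.3],0,0]
    - [[0.81,-0.65,0.3],0,0]
    - [[0.81,-0.65,0.3],0,0]
    - [[0.81,-0.65,0.3],0,0]
    - [[0.81,-0.65,0.3],0,0]
    - [[0.81,-0.65,0.3],0,0]
    - [[0.81,-0.65,0.3],0,0]
    - [[0.81,-0.65,0.3],0,0]
    - [[0.81,-0.65,0.3],0,0]
    - [[0.81,-0.65,0.3],0,0]
    - [[0.81,-0.65,0.3],0,0]
    - [[0.81,-0.65,0.3],0,0]
    - [[0.78,-0.61,0.3],0,0]
    - [[0,0,0.6],0,0]
    - [[0,0,0.6],0,0]
    - [[0,0,0],0,0]
    - [[0,0,0],0,0]

```text
t: 6.13
ee_pos: [441.2, 158.1, 72.1]
orientation: [3.024, 0.851, -0.003]
ft_force: [0.3, -0.6, 0.5]
width: 87.5
grasp_force: 0.0
```

```bash
python3 plan.py 441.5 159.8 4 31.5
```

```text
t 6.13 pos [441.2 158.1  72.1] toolx 31.43 tilt [-0.002 -0.001] q6 1.34 w 87.5
turn -0.01 shift [ 0.05 -0.05  2.73]
```

move_arm:
  steps:
    - [[0.05,-0.05,0.7],0,0]
    - [[0,0,0.7],0,0]
    - [[0,0,0.7],0,0]
    - [[0,0,0.4],0,0]
    - [[0,0,0.22],0,0]
    - [[0,0,0],0,0]
    - [[0,0,0],0,1]
    - [[0,0,0],0,1]
    - [[0,0,0],0,1]
    - [[0,0,0],0,1]
    - [[0,0,0],0,1]
    - [[0,0,0],0,1]
    - [[0,0,0],0,1]
    - [[0,0,0],0,1]
    - [[0,0,0],0,1]

```text
t: 7.38
ee_pos: [441.7, 160.7, 4.9]
orientation: [-3.024, -0.852, -0.001]
ft_force: [-0.2, -0.2, 5.8]
width: 50.0
grasp_force: 29.8
```

```bash
python3 plan.py 530 435.3 56 10.2
```

```text
t 7.38 pos [441.7 160.7   4.9] toolx 31.48 tilt [0. 0.] q6 1.35 w 50.0
turn 4.26 shift [  5.42 -10.18  -2.04]
```

move_arm:
  steps:
    - [[0,0,-0.6],0,1]
    - [[0,0,-0.6],0,1]
    - [[0,0,-0.8],0,1]
    - [[0,0,0],0.85,1]
    - [[0,0,0],0.85,1]
    - [[0,0,0],0.85,1]
    - [[0,0,0],0.85,1]
    - [[0,0,0],0.86,1]
    - [[0.49,-0.92,0],0,1]
    - [[0.49,-0.92,0],0,1]
    - [[0.49,-0.92,0],0,1]
    - [[0.49,-0.92,0],0,1]
    - [[0.49,-0.92,0],0,1]
    - [[0.49,-0.92,0],0,1]
    - [[0.49,-0.92,0],0,1]
    - [[0.49,-0.92,0],0,1]
    - [[0.49,-0.92,0],0,1]
    - [[0.49,-0.92,0],0,1]
    - [[0.52,-0.98,0],0,1]
    - [[0,0,0],0,1]

```text
t: 9.05
ee_pos: [531.4, 439.7, 54.8]
orientation: [-3.126, -0.282, -0.005]
ft_force: [-0.6, 0.4, -0.9]
width: 50.1
grasp_force: 29.8
```

```bash
python3 plan.py 530 435.3 9.5 10.2
```

```text
t 9.05 pos [531.4 439.7  54.8] toolx 10.3 tilt [0.003 0.003] q6 2.06 w 50.1
turn 0.02 shift [-0.09  0.16  1.81]
```

move_arm:
  steps:
    - [[0,0,0.5],0,1]
    - [[0,0,0.5],0,1]
    - [[0,0,0.4],0,1]
    - [[0,0,0.2],0,1]
    - [[0,0,0],0,1]
    - [[0,0,0],0,1]

```text
t: 9.55
ee_pos: [529.6, 434.1, 13.9]
orientation: [3.128, 0.277, -0.002]
ft_force: [-0.2, -0.5, -0.3]
width: 50.1
grasp_force: 29.8
```

```bash
python3 plan.py 530 435.3 9 10.2; python3 - <<'E'
from fit import *
ds={n:save(n,f"pics/{n}_a.png") for n in("top","side")}
a=cv2.imread("pics/side_a.png")[230:340,90:240];cv2.imwrite("pics/sa.png",cv2.resize(a,(750,550),interpolation=cv2.INTER_CUBIC))
E
```

```text
t 9.55 pos [529.6 434.1  13.9] toolx 10.14 tilt [-0.001 -0.001] q6 2.06 w 50.1
turn -0.01 shift [ 0.02 -0.04  0.2 ]
```

View pics/sa.png

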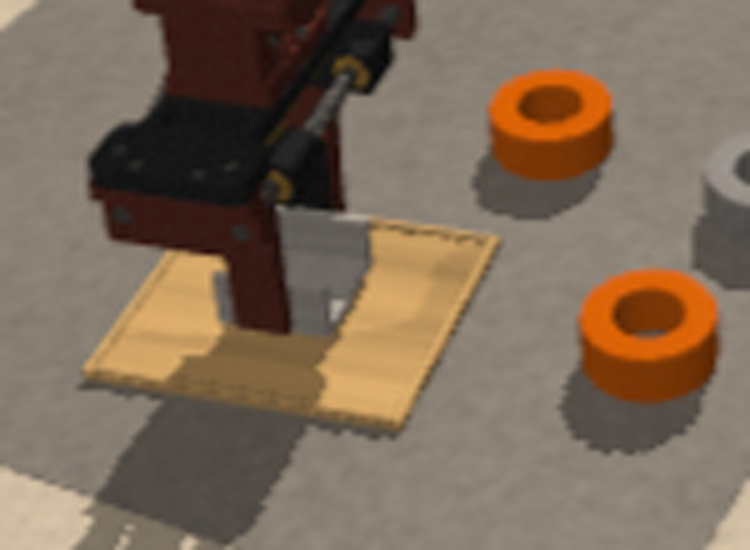

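move_arm:
  steps:
    - [[0,0,0.12],0,1]
    - [[0,0,0.08],0,1]
    - [[0,0,0.03],0,1]
    - [[0,0,0],0,1]

```text
t: 9.98
ee_pos: [530.0, 435.2, 9.1]
orientation: [-3.129, -0.279, -0.0]
ft_force: [0.2, -0.6, -0.1]
width: 49.7
grasp_force: 29.8
```

move_arm:
  steps:
    - [[0,0,0.02],0,1]
    - [[0,0,0],0,1]
    - [[0,0,0],0,0.35]
    - [[0,0,0],0,0.35]
    - [[0,0,0],0,0.3]
    - [[0,0,0],0,0.25]
    - [[0,0,0],0,0.25]
    - [[0,0,-0.2],0,0.25]
    - [[0,0,-0.6],0,0.25]
    - [[0,0,-0.8],0,0]
    - [[0,0,-0.9],0,0]
    - [[0,0,-0.9],0,0]
    - [[0,0,0],0,0]

```text
t: 11.07
ee_pos: [532.6, 437.3, 99.8]
orientation: [-3.124, -0.278, -0.011]
ft_force: [1.2, 1.4, 0.5]
width: 86.7
grasp_force: 0.0
```

```bash
python3 plan.py 468.3 -173.8 95 72.3
```

```text
t 11.07 pos [532.6 437.3  99.8] toolx 10.18 tilt [0.007 0.005] q6 2.06 w 86.7
turn -12.42 shift [-24.07   4.98   0.19]
```

move_arm:
  steps:
    - [[0,0,0],-0.96,0]
    - [[0,0,0],-0.96,0]
    - [[0,0,0],-0.96,0]
    - [[0,0,0],-0.96,0]
    - [[0,0,0],-0.96,0]
    - [[0,0,0],-0.96,0]
    - [[0,0,0],-0.96,0]
    - [[0,0,0],-0.96,0]
    - [[0,0,0],-0.96,0]
    - [[0,0,0],-0.96,0]
    - [[0,0,0],-0.96,0]
    - [[0,0,0],-0.96,0]
    - [[0,0,0],-0.9,0]
    - [[-0.9,0.19,0],0,0]
    - [[-0.9,0.19,0],0,0]
    - [[-0.9,0.19,0],0,0]
    - [[-0.9,0.19,0],0,0]
    - [[-0.9,0.19,0],0,0]
    - [[-0.9,0.19,0],0,0]
    - [[-0.9,0.19,0],0,0]

```text
t: 12.73
ee_pos: [513.4, 274.0, 93.9]
orientation: [2.537, 1.853, 0.001]
ft_force: [0.3, 0.2, -0.1]
width: 87.8
grasp_force: 0.0
```

move_arm:
  steps:
    - [[-0.98,0.2,0],0,0]
    - [[-0.98,0.2,0],0,0]
    - [[-0.98,0.2,0],0,0]
    - [[-0.98,0.2,0],0,0]
    - [[-0.98,0.2,0],0,0]
    - [[-0.98,0.2,0],0,0]
    - [[-0.98,0.2,0],0,0]
    - [[-0.98,0.2,0],0,0]
    - [[-0.98,0.2,0],0,0]
    - [[-0.98,0.2,0],0,0]
    - [[-0.98,0.2,0],0,0]
    - [[-0.98,0.2,0],0,0]
    - [[-0.98,0.2,0],0,0]
    - [[-0.98,0.2,0],0,0]
    - [[-0.98,0.2,0],0,0]
    - [[-0.98,0.2,0],0,0]
    - [[-0.98,0.2,0],0,0]
    - [[-0.98,0.28,0],0,0]
    - [[0,0,0],0,0]
    - [[0,0,0],0,0]

```text
t: 14.4
ee_pos: [467.1, -174.1, 93.8]
orientation: [2.539, 1.849, 0.001]
ft_force: [-0.2, 0.6, 0.3]
width: 87.9
grasp_force: 0.0
```

```bash
python3 plan.py 468.3 -173.8 4 72.3
python3 - <<'E'
from fit import *
ds={n:cams.get_image(n) for n in("top","side")}
for n in ds: fit("channel_short",(530,435,4),{n:ds[n]},(.18,),zfree=False)
fit("channel_short",(530,435,4),ds,(.18,))
E
python3 plan.py 468.3 -173.8 4 72.3
```

```text
t 14.4 pos [ 467.1 -174.1   93.8] toolx 72.13 tilt [ 0.001 -0.   ] q6 -0.07 w 87.9
turn -0.03 shift [0.02 0.04 3.59]
channel_short [530.5 435.7   5.8] yaw 10.4 iou 0.934 views 1
channel_short [529.2 435.6   6.7] yaw 11.3 iou 0.929 views 1
channel_short [530.1 435.5   3.5] yaw 10.9 iou 0.927 views 2
t 14.7 pos [ 467.1 -172.2   93.5] toolx 72.36 tilt [-0.  0.] q6 -0.07 w 87.9
turn 0.01 shift [-0.05  0.07  3.58]
```

move_arm:
  steps:
    - [[-0.05,0.07,0.8],0,0]
    - [[0,0,0.8],0,0]
    - [[0,0,0.7],0,0]
    - [[0,0,0.6],0,0]
    - [[0,0,0.4],0,0]
    - [[0,0,0.27],0,0]
    - [[0,0,0],0,0]
    - [[0,0,0],0,1]
    - [[0,0,0],0,1]
    - [[0,0,0],0,1]
    - [[0,0,0],0,1]
    - [[0,0,0],0,1]
    - [[0,0,0],0,1]
    - [[0,0,0],0,1]

```text
t: 15.87
ee_pos: [468.7, -175.0, 4.9]
orientation: [2.536, 1.852, 0.001]
ft_force: [-0.5, -0.3, 5.8]
width: 65.4
grasp_force: 30.0
```

```bash
python3 plan.py 468.3 -173.8 95 72.3
```

```text
t 15.87 pos [ 468.7 -175.     4.9] toolx 72.28 tilt [ 0.001 -0.   ] q6 -0.07 w 65.4
turn -0.0 shift [ 0.04 -0.03 -3.61]
```

move_arm:
  steps:
    - [[0,0,-0.3],0,1]
    - [[0,0,-0.6],0,1]
    - [[0,0,-0.7],0,1]
    - [[0,0,-0.7],0,1]
    - [[0,0,-0.7],0,1]
    - [[0,0,-0.6],0,1]
    - [[0,0,0],-0.93,1]
    - [[0,0,0],-0.93,1]
    - [[0,0,0],-0.93,1]
    - [[0,0,0],-0.93,1]
    - [[0,0,0],-0.93,1]
    - [[0,0,0],-0.95,1]
    - [[0.5,0.15,0],0,1]
    - [[0.8,0.24,0],0,1]
    - [[0.8,0.24,0],0,1]
    - [[0.8,0.24,0],0,1]
    - [[0.8,0.24,0],0,1]
    - [[0.8,0.24,0],0,1]
    - [[0.8,0.24,0],0,1]
    - [[0.8,0.24,0],0,1]

```text
t: 17.53
ee_pos: [486.0, -15.7, 94.6]
orientation: [2.014, 2.411, 0.0]
ft_force: [0.4, 0.4, -0.5]
width: 65.7
grasp_force: 30.0
```

move_arm:
  steps:
    - [[0.9,0.27,0],0,1]
    - [[0.9,0.27,0],0,1]
    - [[0.9,0.27,0],0,1]
    - [[0.9,0.27,0],0,1]
    - [[0.9,0.27,0],0,1]
    - [[0.9,0.27,0],0,1]
    - [[0.9,0.27,0],0,1]
    - [[0.9,0.27,0],0,1]
    - [[0.9,0.27,0],0,1]
    - [[0.9,0.27,0],0,1]
    - [[0.9,0.27,0],0,1]
    - [[0.9,0.27,0],0,1]
    - [[0.9,0.27,0],0,1]
    - [[0.9,0.27,0],0,1]
    - [[0.9,0.27,0],0,1]
    - [[0.9,0.27,0],0,1]
    - [[0.9,0.27,0],0,1]
    - [[0.9,0.27,0],0,1]
    - [[0.3,0.09,0],0,1]
    - [[0,0,0],0,1]

```text
t: 19.2
ee_pos: [534.2, 413.0, 94.4]
orientation: [2.011, 2.413, 0.001]
ft_force: [0.1, -0.3, -0.7]
width: 65.4
grasp_force: 30.0
```

```bash
python3 - <<'E'
from fit import *
ds={n:save(n,f"pics/{n}_b.png") for n in("top","side")}
for n in ds: print(n,np.round(proj(ds[n],(530,435,4))),[(round(b["p"],2),np.round(b["rect"],1).tolist()) for b in cams.boxes_of(n,"channel_long")])
a=cv2.imread("pics/side_b.png")[180:330,90:240];a=cv2.resize(a,(600,600),interpolation=cv2.INTER_CUBIC);cv2.imwrite("pics/sb.png",a)
E
python3 plan.py 532.3 422.6 60 100.3
```

```text
top [ 89. 185.] [(0.67, [81.8, 175.6, 30.7, 28.3])]
side [148. 289.] []
t 19.4 pos [534.  409.9  94. ] toolx 100.23 tilt [-0.001 -0.001] q6 0.46 w 65.7
turn -0.01 shift [0.51 0.03 1.36]
```

View pics/sb.png

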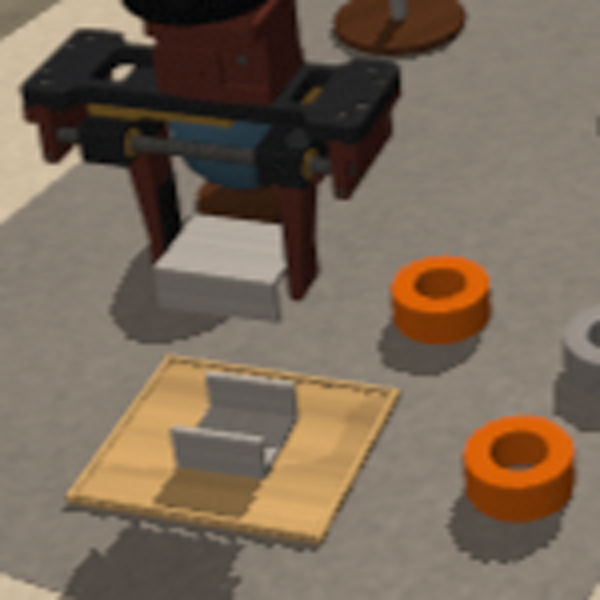

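```bash
python3 - <<'E'
from h import *
d=cams.get_image("side"); o=ctrl.get_obs(); c=np.array(o["ee_pos"]); w=np.radians(10.3); ax=np.array([np.cos(w),np.sin(w)]); ay=np.array([-ax[1],ax[0]])
for z,pts in((-4.9,[(157,306),(278,319)]),(20.1,[(156,268),(284,282),(192,220),(283,226)])):
    for p in pts:
        q=at(d,(90+p[0]/4-.4,180+p[1]/4-.4),c[2]+z)[:2]-c[:2]; print(z,p,np.round([q@ax,q@ay],1))
print(c)
E
```

```text
-4.9 (157, 306) [32.4 28.4]
-4.9 (278, 319) [-33.2  25.2]
20.1 (156, 268) [29.1 29.2]
20.1 (284, 282) [-39.5  26.4]
20.1 (192, 220) [ 29.6 -15.3]
20.1 (283, 226) [-19.8 -20.4]
[534.09393004 409.89292435  94.10854169]
```

move_arm:
  steps:
    - [[0.23,0.03,0],0,1]
    - [[0.2,0,0.4],0,1]
    - [[0,0,0.7],0,1]
    - [[0,0,0.7],0,1]
    - [[0,0,0.4],0,1]
    - [[0,0,0],0,1]
    - [[0,0,0],0,1]

```text
t: 20.03
ee_pos: [532.7, 421.8, 38.3]
orientation: [-2.013, -2.411, 0.002]
ft_force: [-0.3, -0.1, -1.4]
width: 65.4
grasp_force: 30.0
```

```bash
python3 plan.py 532.8 420.6 13 100.3; python3 - <<'E'
from fit import *
ds={n:save(n,f"pics/{n}_c.png") for n in("top","side")}
a=cv2.imread("pics/side_c.png")[230:330,90:220];a=cv2.resize(a,(780,600),interpolation=cv2.INTER_CUBIC);cv2.imwrite("pics/sc.png",a)
E
```

```text
t 20.03 pos [532.7 421.8  38.3] toolx 100.27 tilt [-0.001 -0.001] q6 0.47 w 65.4
turn -0.01 shift [-0.05 -0.01  1.01]
```

View pics/sc.png

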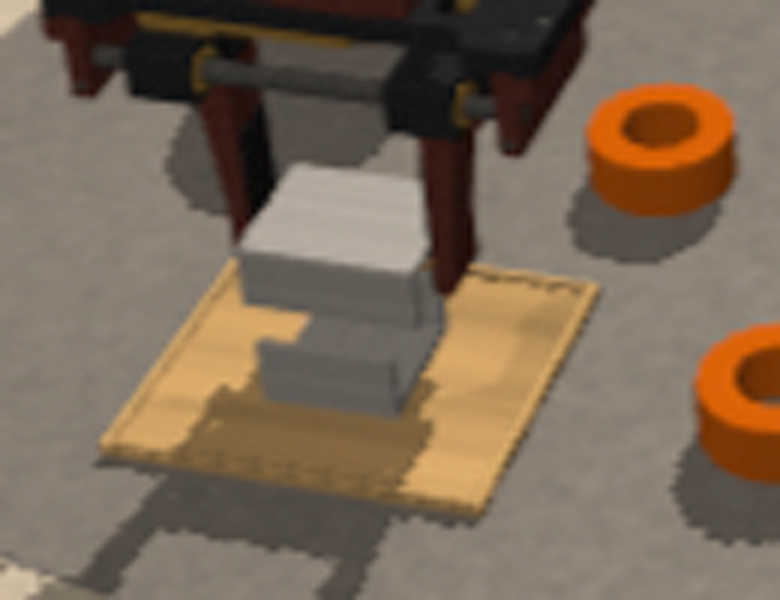

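move_arm:
  steps:
    - [[0,0,0.3],0,1]
    - [[0,0,0.3],0,1]
    - [[0,0,0.2],0,1]
    - [[0,0,0.1],0,1]
    - [[0,0,0.05],0,1]
    - [[0,0,0],0,1]
    - [[0,0,0],0,1]

```text
t: 20.72
ee_pos: [533.2, 422.1, 15.4]
orientation: [2.014, 2.411, 0.0]
ft_force: [-0.3, 0.3, -1.1]
width: 65.7
grasp_force: 30.0
```

move_arm:
  steps:
    - [[0,0,0.05],0,1]
    - [[0,0,0.04],0,1]
    - [[0,0,0],0,1]
    - [[0,0,0],0,1]

```text
t: 21.05
ee_pos: [533.1, 422.1, 13.2]
orientation: [-2.014, -2.411, -0.0]
ft_force: [-0.4, 0.6, 0.1]
width: 65.2
grasp_force: 30.0
```

move_arm:
  steps:
    - [[0,0,0.01],0,1]
    - [[0,0,0],0,0.15]
    - [[0,0,0],0,0.12]
    - [[0,0,0],0,0.1]
    - [[0,0,0],0,0.1]
    - [[0,0,0],0,0.1]
    - [[0,0,-0.3],0,0.1]
    - [[0,0,-0.6],0,0.1]
    - [[0,0,-0.8],0,0]
    - [[0,0,-0.8],0,0]
    - [[0,0,-0.8],0,0]
    - [[0,0,0],0,0]
    - [[0,0,0],0,0]
    - [[0,0,0],0,0]

```text
t: 22.22
ee_pos: [532.9, 421.9, 95.6]
orientation: [-2.014, -2.411, -0.0]
ft_force: [-0.9, 0.3, 0.0]
width: 87.7
grasp_force: 0.0
```

```bash
python3 plan.py 372.1 294 80 70; python3 - <<'E'
from fit import *
ds={n:cams.get_image(n) for n in("top","side")}
for n in ds: fit("collar_big",(372,294,0),{n:ds[n]},zfree=False)
E
```

```text
t 22.22 pos [532.9 421.9  95.6] toolx 100.28 tilt [0. 0.] q6 0.47 w 87.7
turn 6.06 shift [-7.01 -4.29  0.62]
collar_big [371.7 294.2   2.1] yaw 4.2 iou 0.945 views 1
collar_big [371.6 294.    5.8] yaw -10.2 iou 0.896 views 1
```

move_arm:
  steps:
    - [[0,0,0],0.86,0]
    - [[0,0,0],0.87,0]
    - [[0,0,0],0.87,0]
    - [[0,0,0],0.87,0]
    - [[0,0,0],0.86,0]
    - [[0,0,0],0.87,0]
    - [[0,0,0],0.86,0]
    - [[-0.88,-0.54,0],0,0]
    - [[-0.88,-0.54,0],0,0]
    - [[-0.88,-0.54,0],0,0]
    - [[-0.88,-0.54,0],0,0]
    - [[-0.88,-0.54,0],0,0]
    - [[-0.88,-0.54,0],0,0]
    - [[-0.88,-0.54,0],0,0]
    - [[-0.85,-0.51,0],0,0]
    - [[0,0,0.6],0,0]
    - [[0,0,0.6],0,0]
    - [[0,0,0.4],0,0]
    - [[0,0,0],0,0]
    - [[0,0,0],0,0]

```text
t: 24.08
ee_pos: [372.1, 293.9, 54.8]
orientation: [2.574, 1.801, -0.003]
ft_force: [-0.1, 0.4, -0.1]
width: 87.7
grasp_force: 0.0
```

```bash
python3 plan.py 371.8 294.1 6.5 70;python3 - <<'E'
from fit import *
ds={n:save(n,f"pics/{n}_d.png") for n in("top","side")}
a=cv2.imread("pics/side_d.png")[210:330,110:260];a=cv2.resize(a,(750,600),interpolation=cv2.INTER_CUBIC);cv2.imwrite("pics/sd.png",a)
E
```

```text
t 24.08 pos [372.1 293.9  54.8] toolx 69.98 tilt [-0.001 -0.001] q6 0.99 w 87.7
turn -0.0 shift [ 0.   -0.01  1.93]
```

View pics/sd.png

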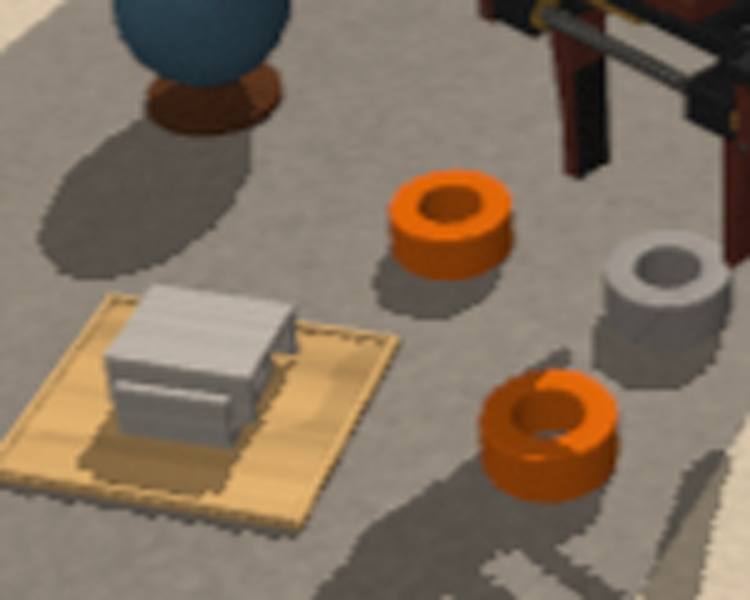

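move_arm:
  steps:
    - [[0,0,0.6],0,0]
    - [[0,0,0.6],0,0]
    - [[0,0,0.5],0,0]
    - [[0,0,0.2],0,0]
    - [[0,0,0],0,0]
    - [[0,0,0],0,1]
    - [[0,0,0],0,1]
    - [[0,0,0],0,1]
    - [[0,0,0],0,1]
    - [[0,0,0],0,1]
    - [[0,0,0],0,1]
    - [[0,0,0],0,1]
    - [[0,0,0],0,1]
    - [[0,0,-0.5],0,1]
    - [[0,0,-0.7],0,1]
    - [[0,0,-0.8],0,1]
    - [[0,0,-0.8],0,1]
    - [[0,0,-0.7],0,1]
    - [[0,0,0],0,1]
    - [[0,0,0],0,1]

```text
t: 25.85
ee_pos: [372.6, 294.3, 95.7]
orientation: [-2.574, -1.801, -0.003]
ft_force: [-0.5, 0.4, -3.8]
width: 57.7
grasp_force: 30.0
```

```bash
python3 plan.py 688.5 -17.6 95 70
```

```text
t 25.85 pos [372.6 294.3  95.7] toolx 69.98 tilt [0.001 0.001] q6 0.99 w 57.7
turn -0.0 shift [-7.4  16.14  0.03]
```

move_arm:
  steps:
    - [[-0.4,0.88,0],0,1]
    - [[-0.4,0.88,0],0,1]
    - [[-0.4,0.88,0],0,1]
    - [[-0.4,0.88,0],0,1]
    - [[-0.4,0.88,0],0,1]
    - [[-0.4,0.88,0],0,1]
    - [[-0.4,0.88,0],0,1]
    - [[-0.4,0.88,0],0,1]
    - [[-0.4,0.88,0],0,1]
    - [[-0.4,0.88,0],0,1]
    - [[-0.4,0.88,0],0,1]
    - [[-0.4,0.88,0],0,1]
    - [[-0.4,0.88,0],0,1]
    - [[-0.4,0.88,0],0,1]
    - [[-0.4,0.88,0],0,1]
    - [[-0.5,0.98,0],0,1]
    - [[-0.5,0.98,0],0,1]
    - [[-0.4,0.98,0],0,1]
    - [[0,0,0],0,1]
    - [[0,0,0],0,1]

```text
t: 27.52
ee_pos: [687.5, -19.0, 92.6]
orientation: [-2.574, -1.798, 0.004]
ft_force: [-0.4, -0.0, -3.7]
width: 57.6
grasp_force: 30.0
```

```bash
python3 plan.py 688.5 -17.6 13 70; python3 - <<'E'
from fit import *
ds={n:save(n,f"pics/{n}_e.png") for n in("top","side")}
c=np.array(ctrl.get_obs()["ee_pos"])
for n in ds: print(n,"stand",proj(ds[n],(688.5,-17.6,8)),"collar",proj(ds[n],c),[(round(b["p"],2),np.round(b["rect"],1).tolist()) for b in cams.boxes_of(n,"collar_big")])
fit("collar_big",c-[0,0,6.5],{"side":ds["side"]},zfree=False)
A=cv2.imread("pics/side_e.png")[110:220,130:250];B=cv2.imread("pics/top_e.png")[85:165,220:310]
cv2.imwrite("pics/e.png",np.hstack([cv2.resize(A,(400,367),interpolation=2),cv2.resize(B,(400,367),interpolation=2)]))
E
```

```text
t 27.52 pos [687.5 -19.   92.6] toolx 69.87 tilt [-0.003  0.   ] q6 0.31 w 57.6
turn -0.03 shift [0.07 0.02 3.18]
top stand [264.77871455 119.79023427] collar [265.63231354 110.08376069] [(0.69, [145.4, 199.3, 26.3, 22.0])]
side stand [188.75974333 183.07243263] collar [187.42873118 157.49336467] [(0.76, [218.7, 296.1, 25.3, 25.0]), (0.67, [184.1, 157.8, 13.8, 14.4]), (0.61, [301.4, 271.9, 28.9, 23.2]), (0.58, [200.6, 256.5, 27.4, 22.3])]
collar_big [684.7 -13.   88.6] yaw -1.5 iou 0.604 views 1
```

View pics/e.png

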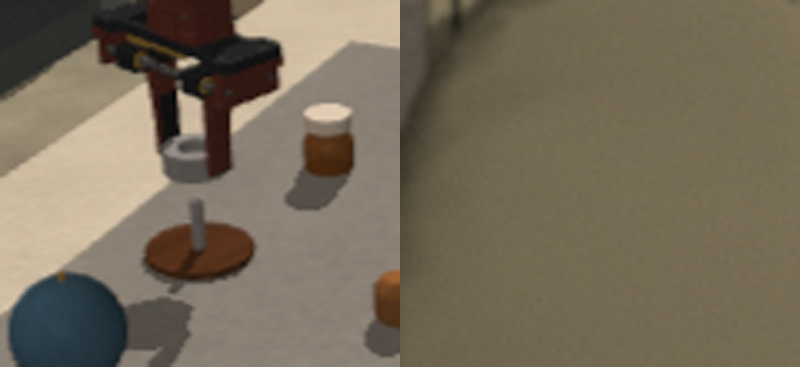

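move_arm:
  steps:
    - [[0.05,0.02,0.3],0,1]
    - [[0,0,0.4],0,1]
    - [[0,0,0.4],0,1]
    - [[0,0,0.4],0,1]
    - [[0,0,0.4],0,1]
    - [[0,0,0.2],0,1]
    - [[0,0,0],0,1]
    - [[0,0,0],0,1]

```text
t: 28.43
ee_pos: [688.8, -16.9, 42.3]
orientation: [-2.573, -1.801, 0.001]
ft_force: [0.7, 0.3, -3.8]
width: 57.9
grasp_force: 30.0
```

Threaded (no contact force). Lower the rest.

move_arm:
  steps:
    - [[0,0,0.4],0,1]
    - [[0,0,0.3],0,1]
    - [[0,0,0.2],0,1]
    - [[0,0,0.1],0,1]
    - [[0,0,0.05],0,1]
    - [[0,0,0.03],0,1]
    - [[0,0,0],0,1]
    - [[0,0,0],0,1]

```text
t: 29.1
ee_pos: [688.6, -16.9, 16.5]
orientation: [-2.573, -1.801, 0.001]
ft_force: [-3.9, -0.3, 3.5]
width: 58.0
grasp_force: 30.0
```

move_arm:
  steps:
    - [[0,0,0],0,0.25]
    - [[0,0,0],0,0.2]
    - [[0,0,0],0,0.2]
    - [[0,0,0],0,0.2]
    - [[0,0,0],0,0.2]
    - [[0,0,-0.3],0,0.2]
    - [[0,0,-0.6],0,0.2]
    - [[0,0,-0.8],0,0.2]
    - [[0,0,-0.8],0,0]
    - [[0,0,-0.8],0,0]
    - [[0,0,0],0,0]
    - [[0,0,0],0,0]
    - [[0,0,0],0,0]

```text
t: 30.18
ee_pos: [688.8, -16.9, 98.6]
orientation: [2.574, 1.801, 0.0]
ft_force: [-1.6, 0.1, 0.3]
width: 87.7
grasp_force: 0.0
```

```bash
python3 - <<'E'
from fit import *
d=save("side","pics/side_f.png")
A=cv2.imread("pics/side_f.png")[130:220,130:250];cv2.imwrite("pics/f.png",cv2.resize(A,(480,360),interpolation=2))
fit("collar_big",(688.5,-17,8),{"side":d},zfree=False); fit("collar_small",(359,-294,0),{"side":d},zfree=False)
E
python3 plan.py 359.1 -294.2 70 70
```

```text
collar_big [687.  -15.3   8.8] yaw 5.3 iou 0.823 views 1
  no mask side collar_small
t 30.33 pos [688.2 -16.8  97.2] toolx 69.98 tilt [-0.002  0.   ] q6 0.31 w 88.0
turn -0.0 shift [-14.93  -8.58   1.09]Traceback (most recent call last):
  File "<stdin>", line 4, in <module>
  File "fit.py", line 35, in fit
    best=min((minimize(cost,[guess[0]/10,guess[1]/10,guess[2]/10,y/.2],method="Nelder-Mead",options=dict(initial_simplex=np.array([guess[0]/10,guess[1]/10,guess[2]/10,y/.2])+np.vstack([np.zeros(4),np.diag([1,1,.5,1])]),maxiter=250)) for y in yaw0s),key=lambda r:r.fun)
  File "fit.py", line 35, in <genexpr>
    best=min((minimize(cost,[guess[0]/10,guess[1]/10,guess[2]/10,y/.2],method="Nelder-Mead",options=dict(initial_simplex=np.array([guess[0]/10,guess[1]/10,guess[2]/10,y/.2])+np.vstack([np.zeros(4),np.diag([1,1,.5,1])]),maxiter=250)) for y in yaw0s),key=lambda r:r.fun)
              ~~~~~~~~^^^^^^^^^^^^^^^^^^^^^^^^^^^^^^^^^^^^^^^^^^^^^^^^^^^^^^^^^^^^^^^^^^^^^^^^^^^^^^^^^^^^^^^^^^^^^^^^^^^^^^^^^^^^^^^^^^^^^^^^^^^^^^^^^^^^^^^^^^^^^^^^^^^^^^^^^^^^^^^^^^^^^^^^^^^^^^^^^^^^^^^^^^^^^^^^^^^^^^^^^^^^^^^^^^
    res = _minimize_neldermead(fun, x0, args, callback, bounds=bounds,
                               **options)
    fsim[k] = func(sim[k])
              ~~~~^^^^^^^^
    fx = function(np.copy(x), *(wrapper_args + args))
  File "fit.py", line 34, in cost
    return s/len(ms)
           ~^~~~~~~~
ZeroDivisionError: division by zero
```

View pics/f.png

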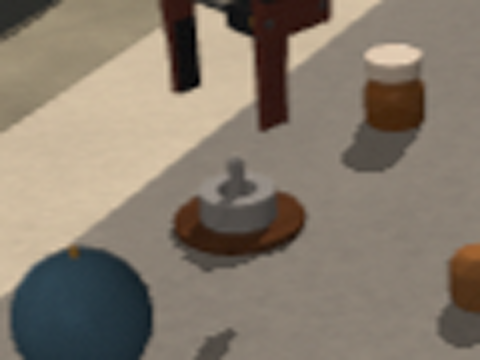

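move_arm:
  steps:
    - [[-0.88,-0.5,0],0,0]
    - [[-0.88,-0.5,0],0,0]
    - [[-0.88,-0.5,0],0,0]
    - [[-0.88,-0.5,0],0,0]
    - [[-0.88,-0.5,0],0,0]
    - [[-0.88,-0.5,0],0,0]
    - [[-0.88,-0.5,0],0,0]
    - [[-0.88,-0.5,0],0,0]
    - [[-0.88,-0.5,0],0,0]
    - [[-0.88,-0.5,0],0,0]
    - [[-0.88,-0.5,0],0,0]
    - [[-0.88,-0.5,0],0,0]
    - [[-0.88,-0.5,0],0,0]
    - [[-0.88,-0.5,0],0,0]
    - [[-0.87,-0.5,0.2],0,0]
    - [[-0.87,-0.5,0.4],0,0]
    - [[-0.87,-0.58,0.6],0,0]
    - [[0,0,0.6],0,0]
    - [[0,0,0],0,0]
    - [[0,0,0],0,0]

```text
t: 32.0
ee_pos: [359.0, -293.7, 52.6]
orientation: [-2.572, -1.799, 0.001]
ft_force: [0.3, 0.7, 0.3]
width: 87.6
grasp_force: 0.0
```

```bash
python3 plan.py 359.1 -294.2 7 70;python3 - <<'E'
from fit import *
ds={n:cams.get_image(n) for n in("top","side")}
for n in ds: print(n,[(round(b["p"],2),np.round(b["rect"],1).tolist()) for b in cams.boxes_of(n,"collar_small")], proj(ds[n],(359,-294,12)))
E
```

```text
t 32.0 pos [ 359.  -293.7   52.6] toolx 69.93 tilt [-0.002  0.002] q6 -0.36 w 87.6
turn -0.01 shift [-0.02  0.01  1.82]
top [] [379.14125267 245.492158  ]
side [] [320.65098697 163.18974144]
```

move_arm:
  steps:
    - [[0,0,0.6],0,0]
    - [[0,0,0.6],0,0]
    - [[0,0,0.4],0,0]
    - [[0,0,0.2],0,0]
    - [[0,0,0],0,0]
    - [[0,0,0],0,1]
    - [[0,0,0],0,1]
    - [[0,0,0],0,1]
    - [[0,0,0],0,1]
    - [[0,0,0],0,1]
    - [[0,0,0],0,1]
    - [[0,0,0],0,1]
    - [[0,0,0],0,1]
    - [[0,0,0],0,1]
    - [[0,0,0],0,1]

```text
t: 33.45
ee_pos: [359.7, -294.1, 8.5]
orientation: [-2.574, -1.802, 0.0]
ft_force: [0.3, 0.9, 3.4]
width: 39.4
grasp_force: 30.0
```

move_arm:
  steps:
    - [[0,0,-0.5],0,1]
    - [[0,0,-0.8],0,1]
    - [[0,0,-0.8],0,1]
    - [[0,0,-0.8],0,1]
    - [[0,0,-0.7],0,1]
    - [[0,0,-0.4],0,1]
    - [[0,0,0],0,1]
    - [[0,0,0],0,1]

```text
t: 34.12
ee_pos: [359.7, -294.2, 108.4]
orientation: [2.573, 1.801, 0.0]
ft_force: [-1.1, 0.3, -1.7]
width: 39.5
grasp_force: 30.0
```

```bash
python3 plan.py 688.5 -17.4 105 70
```

```text
t 34.12 pos [ 359.7 -294.2  108.4] toolx 69.97 tilt [ 0.001 -0.   ] q6 -0.36 w 39.5
turn -0.01 shift [14.9   8.57  0.14]
```

move_arm:
  steps:
    - [[0.85,0.49,0],0,1]
    - [[0.85,0.49,0],0,1]
    - [[0.85,0.49,0],0,1]
    - [[0.85,0.49,0],0,1]
    - [[0.85,0.49,0],0,1]
    - [[0.85,0.49,0],0,1]
    - [[0.85,0.49,0],0,1]
    - [[0.85,0.49,0],0,1]
    - [[0.85,0.49,0],0,1]
    - [[0.85,0.49,0],0,1]
    - [[0.85,0.49,0],0,1]
    - [[0.85,0.49,0],0,1]
    - [[0.85,0.49,0],0,1]
    - [[0.85,0.49,0],0,1]
    - [[0.85,0.49,0],0,1]
    - [[0.85,0.49,0],0,1]
    - [[0.85,0.49,0],0,1]
    - [[0.45,0.24,0],0,1]
    - [[0,0,0],0,1]
    - [[0,0,0],0,1]

```text
t: 35.78
ee_pos: [687.4, -17.3, 106.7]
orientation: [-2.572, -1.802, 0.004]
ft_force: [-0.7, 0.2, -2.5]
width: 39.6
grasp_force: 30.0
```

move_arm:
  steps:
    - [[0,0,0],0,1]
    - [[0,0,0],0,1]

```text
t: 35.95
ee_pos: [687.3, -18.5, 107.9]
orientation: [-2.574, -1.8, 0.002]
ft_force: [-0.4, -1.0, -0.5]
width: 39.1
grasp_force: 30.0
```

```bash
python3 plan.py 688.5 -17.4 40.5 70; python3 - <<'E'
from fit import *
d=save("side","pics/side_g.png")
c=np.array(ctrl.get_obs()["ee_pos"])
print("post tip",proj(d,(688.5,-17.4,58)),"collar",proj(d,c))
A=cv2.imread("pics/side_g.png")[130:205,140:240];cv2.imwrite("pics/g.png",cv2.resize(A,(600,450),interpolation=2))
E
```

```text
t 35.95 pos [687.3 -18.5 107.9] toolx 69.92 tilt [-0.002 -0.   ] q6 0.31 w 39.1
turn -0.02 shift [0.06 0.03 2.69]
post tip [187.57831315 168.18164085] collar [186.86613241 152.61084866]
```

View pics/g.png

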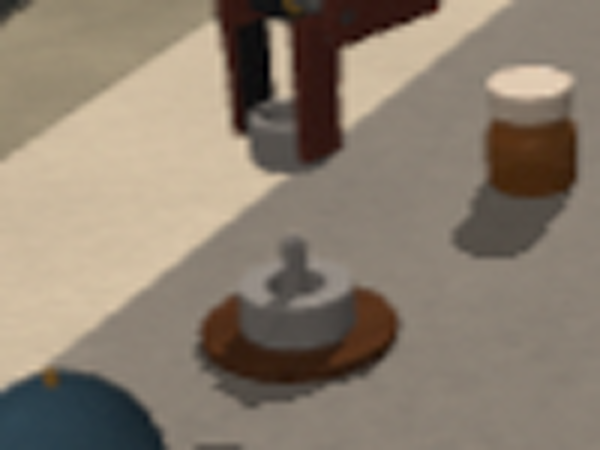

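move_arm:
  steps:
    - [[0.05,0.03,0.4],0,1]
    - [[0,0,0.5],0,1]
    - [[0,0,0.4],0,1]
    - [[0,0,0.4],0,1]
    - [[0,0,0.3],0,1]
    - [[0,0,0.1],0,1]
    - [[0,0,0],0,1]
    - [[0,0,0],0,1]

```text
t: 36.67
ee_pos: [689.8, -16.5, 55.8]
orientation: [-2.574, -1.802, 0.0]
ft_force: [0.2, -0.6, 0.0]
width: 39.3
grasp_force: 30.0
```

move_arm:
  steps:
    - [[0,0,0.2],0,1]
    - [[0,0,0.15],0,1]
    - [[0,0,0.1],0,1]
    - [[0,0,0.06],0,1]
    - [[0,0,0],0,1]
    - [[0,0,0],0,1]

```text
t: 37.17
ee_pos: [689.6, -16.6, 43.1]
orientation: [-2.574, -1.801, 0.0]
ft_force: [0.6, 0.2, -1.5]
width: 39.4
grasp_force: 30.0
```

move_arm:
  steps:
    - [[0,0,0.05],0,1]
    - [[0,0,0.04],0,1]
    - [[0,0,0],0,1]
    - [[0,0,0],0,1]

```text
t: 37.5
ee_pos: [689.6, -16.6, 40.9]
orientation: [-2.574, -1.801, 0.0]
ft_force: [0.5, -0.9, -0.6]
width: 39.1
grasp_force: 30.0
```

move_arm:
  steps:
    - [[0,0,0.02],0,1]
    - [[0,0,0],0,0.45]
    - [[0,0,0],0,0.4]
    - [[0,0,0],0,0.35]
    - [[0,0,0],0,0.35]
    - [[0,0,0],0,0.35]
    - [[0,0,-0.3],0,0.35]
    - [[0,0,-0.6],0,0.35]
    - [[0,0,-0.8],0,0.3]
    - [[0,0,-0.8],0,0]
    - [[0,0,0],0,0]
    - [[0,0,0],0,0]
    - [[0,0,0],0,0]

```text
t: 38.58
ee_pos: [689.5, -16.6, 103.2]
orientation: [2.574, 1.801, 0.0]
ft_force: [0.0, -0.4, -0.6]
width: 84.6
grasp_force: 0.0
```

```bash
python3 plan.py 477 15.8 75 70; python3 - <<'E'
from fit import *
ds={n:save(n,f"pics/{n}_h.png") for n in("top","side")}
A=cv2.imread("pics/side_h.png")[130:220,140:270];cv2.imwrite("pics/h.png",cv2.resize(A,(650,450),interpolation=2))
for n in ds:
  print(n,[(round(b["p"],2),np.round(b["rect"],1).tolist()) for b in cams.boxes_of(n,"foot")],proj(ds[n],(477,16,20)))
fit("foot",(477,16,0),{"side":ds["side"]},zfree=False)
E
```

```text
t 38.58 pos [689.5 -16.6 103.2] toolx 69.98 tilt [0. 0.] q6 0.31 w 84.6
turn -0.0 shift [-1.69 -8.43  1.13]
top [] [253.77821586 201.24810923]
side [(0.78, [249.1, 199.8, 18.5, 17.6])] [248.7297646  198.13291988]
foot [477.   14.3   1.1] yaw 8.4 iou 0.908 views 1
```

View pics/h.png

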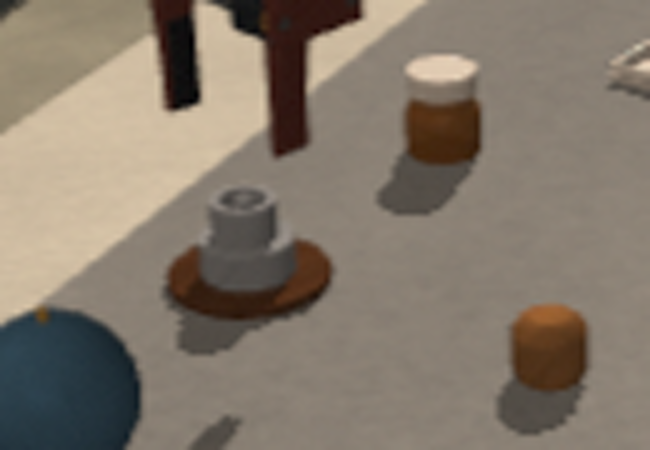

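move_arm:
  steps:
    - [[0,0,-0.2],-0.87,0]
    - [[0,0,0],-0.87,0]
    - [[-0.04,-0.86,0],0,0]
    - [[-0.04,-0.86,0],0,0]
    - [[-0.04,-0.86,0],0,0]
    - [[-0.04,-0.86,0],0,0]
    - [[-0.04,-0.86,0],0,0]
    - [[-0.04,-0.86,0],0,0]
    - [[-0.04,-0.86,0],0,0]
    - [[-0.04,-0.86,0],0,0]
    - [[-0.04,-0.86,0.2],0,0]
    - [[-0.04,-0.86,0.4],0,0]
    - [[0,0,0.6],0,0]
    - [[0,0,0.6],0,0]
    - [[0,0,0],0,0]
    - [[0,0,0],0,0]
    - [[0,0,0],0,0]

```text
t: 40.25
ee_pos: [477.3, 15.8, 63.2]
orientation: [2.43, 1.991, 0.0]
ft_force: [-0.0, 0.3, 0.8]
width: 87.8
grasp_force: 0.0
```

```bash
python3 plan.py 477 15.3 5 78.7; python3 - <<'E'
from fit import *
ds={n:cams.get_image(n) for n in("top","side")}
for n in ds: fit("foot_tray",(543,-421,0),{n:ds[n]},(-.2,),zfree=False)
E
```

```text
t 40.25 pos [477.3  15.8  63.2] toolx 78.67 tilt [0. 0.] q6 0.21 w 87.8
turn -0.01 shift [-0.02 -0.01  2.33]
foot_tray [ 543.5 -420.6    2.7] yaw -11.3 iou 0.956 views 1
foot_tray [ 542.1 -420.6    2.6] yaw -11.0 iou 0.775 views 1
```

move_arm:
  steps:
    - [[0,0,0.6],0,0]
    - [[0,0,0.6],0,0]
    - [[0,0,0.5],0,0]
    - [[0,0,0.4],0,0]
    - [[0,0,0.22],0,0]
    - [[0,0,0],0,0]
    - [[0,0,0],0,1]
    - [[0,0,0],0,1]
    - [[0,0,0],0,1]
    - [[0,0,0],0,1]
    - [[0,0,0],0,1]
    - [[0,0,0],0,1]
    - [[0,0,0],0,1]
    - [[0,0,0],0,1]
    - [[0,0,0],0,1]
    - [[0,0,0],0,1]

```text
t: 41.78
ee_pos: [477.0, 15.8, 5.1]
orientation: [2.43, 1.991, 0.0]
ft_force: [-0.3, 0.3, 3.5]
width: 43.2
grasp_force: 30.0
```

move_arm:
  steps:
    - [[0,0,-0.4],0,1]
    - [[0,0,-0.6],0,1]
    - [[0,0,-0.7],0,1]
    - [[0,0,-0.7],0,1]
    - [[0,0,-0.6],0,1]
    - [[0,0,0],0,1]
    - [[0,0,0],0,1]

```text
t: 42.37
ee_pos: [477.4, 15.8, 80.7]
orientation: [2.429, 1.991, 0.003]
ft_force: [-0.7, -0.8, -1.0]
width: 42.9
grasp_force: 30.0
```

```bash
python3 plan.py 543.3 -420.8 80 78.7
```

```text
t 42.37 pos [477.4  15.8  80.7] toolx 78.68 tilt [0.002 0.   ] q6 0.21 w 42.9
turn -0.0 shift [-16.61   6.01   0.03]
```

move_arm:
  steps:
    - [[-0.92,0.33,0],0,1]
    - [[-0.92,0.33,0],0,1]
    - [[-0.92,0.33,0],0,1]
    - [[-0.92,0.33,0],0,1]
    - [[-0.92,0.33,0],0,1]
    - [[-0.92,0.33,0],0,1]
    - [[-0.92,0.33,0],0,1]
    - [[-0.92,0.33,0],0,1]
    - [[-0.92,0.33,0],0,1]
    - [[-0.92,0.33,0],0,1]
    - [[-0.92,0.33,0],0,1]
    - [[-0.92,0.33,0],0,1]
    - [[-0.92,0.33,0],0,1]
    - [[-0.92,0.33,0],0,1]
    - [[-0.92,0.33,0],0,1]
    - [[-0.92,0.35,0],0,1]
    - [[-0.92,0.35,0],0,1]
    - [[-0.97,0.36,0],0,1]
    - [[0,0,0],0,1]
    - [[0,0,0],0,1]

```text
t: 44.03
ee_pos: [541.8, -421.3, 78.1]
orientation: [-2.43, -1.988, 0.001]
ft_force: [0.4, -0.3, -0.5]
width: 42.8
grasp_force: 30.0
```

move_arm:
  steps:
    - [[0,0,0.5],0,1]
    - [[0,0,0.7],0,1]
    - [[0,0,0.6],0,1]
    - [[0,0,0.4],0,1]
    - [[0,0,0.2],0,1]
    - [[0,0,0],0,1]
    - [[0,0,0],0,1]

```text
t: 44.62
ee_pos: [542.8, -420.5, 19.7]
orientation: [-2.429, -1.992, 0.0]
ft_force: [0.4, 0.2, -0.4]
width: 43.3
grasp_force: 30.0
```

```bash
python3 plan.py 543.3 -420.8 10.5 78.7
```

```text
t 44.62 pos [ 542.8 -420.5   19.7] toolx 78.7 tilt [-0.  0.] q6 -0.48 w 43.3
turn -0.0 shift [-0.01  0.02  0.37]
```

move_arm:
  steps:
    - [[0,0,0.2],0,1]
    - [[0,0,0.1],0,1]
    - [[0,0,0.07],0,1]
    - [[0,0,0],0,1]
    - [[0,0,0],0,1]

```text
t: 45.03
ee_pos: [542.7, -420.9, 10.8]
orientation: [2.43, 1.991, 0.0]
ft_force: [0.6, 0.2, -0.8]
width: 43.1
grasp_force: 30.0
```

Release gently and retreat clear of everything.

move_arm:
  steps:
    - [[0,0,0.02],0,1]
    - [[0,0,0],0,0.46]
    - [[0,0,0],0,0.44]
    - [[0,0,0],0,0.43]
    - [[0,0,0],0,0.43]
    - [[0,0,0],0,0.43]
    - [[0,0,-0.3],0,0.43]
    - [[0,0,-0.6],0,0.43]
    - [[0,0,-0.8],0,0.4]
    - [[0,0,-0.8],0,0.2]
    - [[0,0,-0.8],0,0]
    - [[0,-0.8,-0.5],0,0]
    - [[0,-0.8,-0.5],0,0]
    - [[0,-0.8,0],0,0]
    - [[0,-0.8,0],0,0]
    - [[0,-0.8,0],0,0]
    - [[0,-0.8,0],0,0]
    - [[0,0,0],0,0]
    - [[0,0,0],0,0]
    - [[0,0,0],0,0]

```text
t: 46.7
ee_pos: [426.2, -398.1, 118.9]
orientation: [2.428, 1.99, 0.001]
ft_force: [1.1, 0.1, 0.2]
width: 88.0
grasp_force: 0.0
```

```bash
python3 - <<'E'
from fit import *
for n in("top","side"): save(n,f"pics/{n}_i.png")
A=cv2.imread("pics/side_i.png")[110:330,80:400];B=cv2.imread("pics/top_i.png")[80:260,50:470]
cv2.imwrite("pics/i.png",np.vstack([cv2.resize(A,(640,300),interpolation=2),cv2.resize(B,(640,274),interpolation=2)]))
E
```

```text
(no output)
```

View pics/i.png

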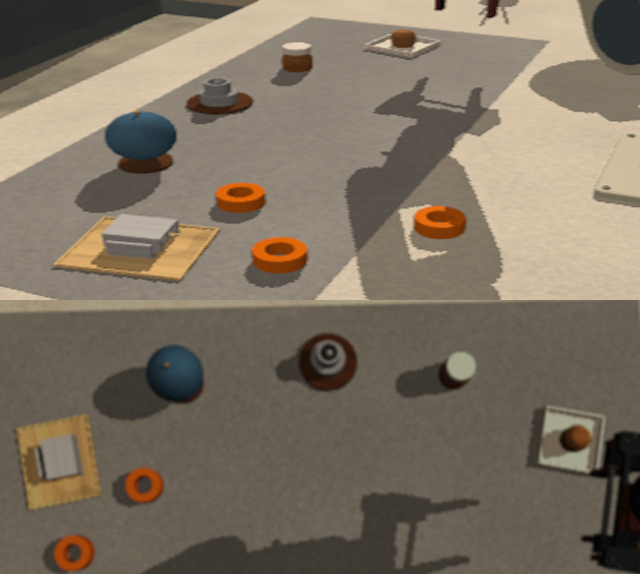

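All five parts are in place: the foot stands in its tray (top panel, about 575,438), both collars are on the post (328,355), and the channels are interlocked and level (60,457). Handing in.

```bash
python3 -c "
from workcell import ctrl
print(ctrl.close_job())"
```

```text
the job is handed in; nothing more can be done
None
```

The job is handed in at about 47 s of the 147 s allowed: the channels are interlocked in the plywood tray, the big and then the small collar are on the post, the foot stands in the white tray, and the globe, jar and orange look-alikes were left alone; the hand-in call did not return a verdict.

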